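# Flip the carafe's repair marker to green

### The arm

A 6-joint arm with a two-finger parallel gripper is mounted at the origin on the work surface. World frame = base frame: x ahead of the robot, y to its left, z up, the work surface at z = 0. Lengths are in m, angles in rad, forces in N, time in s.
With the tool pointing down it reaches from about 0.4 to 0.925 m from the base axis. Payload 3.4 kg.
Tool frame: the origin (TCP) lies midway between the tips of the shut fingers; the grasp point (between the pads) lies 19 mm behind it; z points along the fingers, y is the line along which they close (so a half turn about z gives the same grasp; the last joint's range is limited). The gripper opens to 85 mm and grips with 20 to 120 N. Pads are 22 mm wide; open, the fingers measure 114 mm over their backs; the gripper's body (76 mm by 85 mm) begins 54 mm behind the grasp point. The pads swing forward as they close: fully open they stand 13 mm farther back than shut.
Start: joints at [1.216, 0.307, 1.506, -0, 1.328, -0.073], TCP at [0.159, 0.552, 0.231] pointing down, gripper open.
Joint ranges: [-3.12, 3.12], [-1.05, 2.28], [0.14, 2.33], [-1.42, 4.57], [0.1, 2.73], [-2.68, 2.68]. Speed limits (rad/s): [2.57, 2.57, 3.14, 3.14, 3.14, 3.14].

### API

Orientations are given as a rotation vector (axis times angle).
In Python, from bench import robot, vision gives the robot as it stands.
- The arm moves only by the tool move_arm, never from a script. Its arguments are lists of equal length, an entry for each row: "offset": the shift along the world's x, y, z in m, a list of three; "roll": the turn about the world's z in degrees; "gripper": the opening, from 0 (shut) to 1 (fully open). In form: {"offset": [[x, y, z], ...], "roll": [roll, ...], "gripper": [gripper, ...]}. A call has 1 to 5 rows; each row shifts and turns the commanded pose from where the row before left it; what a row does not reach is not made up. A row lasts 1/8 s, in which the tool goes at most 62.5 mm and 10.7 degrees, less where a joint would pass 70% of its speed; a pose out of reach is approached as far as the arm can. A call is refused whole if a number of a shift passes 0.0625 or a number of a turn 10.7, either way. A call with a gripper value outside its range is refused whole. The fingers move at their own pace and stop on an object; the grip force is fixed at half the most. Time passes only in rows, so rows that do not move let the fingers close. It gives the time, the measured TCP pose, the force, the opening and the grip force at its end, in the units of the state.
- robot.get_obs(): the state, without advancing time (a new reading comes with each control period).
- vision.snapshot(name): name is "scene" or "side" or "wrist"; returns a dict with "pixels" (420x560x3 uint8, blue, green, red), "fx", "fy", "cx", "cy" (pixels), "position" and "orientation" of the camera in the world. Camera axes: x right, y down, z forward; pixel columns grow to the right and rows downward; lengths in m; the calibration is good to about 2 mm. The wrist camera is an equidistant fisheye: a pixel r from the principal point sees the ray r / f radians off the axis. A picture is of the moment at which its call begins. There is no depth.
- robot.close_job(): hands the job in; it is judged then, once.
The state is a dict: "t": time; "q": joint angles; "qvel": joint speeds; "joint_efforts": joint torques, N m; "position": TCP position; "eef_rot": TCP orientation; "wrist_force": force on the tool from outside, world axes, zero at the start; "ft_torque": the same for the moment, N m; "finger_gap": finger opening in m; "finger_force": force on a finger pad.
Only numpy, scipy, OpenCV 4.12 (cv2) and the standard library are available. Lean on these libraries where they do the work, as an engineer would, in place of code of your own. Each camera call takes 0.05 s, during which the arm holds its last target. There are 200 camera calls.

### The job

The milk carafe has been mended. On its blue tray, push the red flip marker right over its pivot with a fingertip, until it lies flat on the other side and shows green. Push it gently: do not pinch or force the paddle. Leave the other tray's marker on red, do not move or pick up anything else, and finish with the hand clear.

Things in the scene. Friction and masses are not known exactly. Their poses are not given: they have to be found in the camera images.
- pivot_carafe (a point): middle of the pivot axis of the marker on the carafe's tray, 70 mm above the bench. Axes as the tray's: y along the pivot axis, z up; the paddle starts on the -x side (towards the robot) and flips up and over to +x. Under the paddle on each side is a fixed flat plate, 14 to 70 mm from the axis, 70 mm wide, top 8 mm below the axis
- tray_carafe: fixed blue tray of the carafe, 360 x 180 mm, rim 20 mm high; origin on the bench under pivot_carafe; it reaches from 125 mm to -x to 235 mm to +x of there. The marker's stand is fixed to it: two bearing posts, 22 mm along x, 8 mm along y, 44 mm either y side of the pivot, tops 10 mm above the axis
- flag_carafe (a joint): angle of the carafe tray's marker paddle: 0 = flat on the -x side, red face up; 1.57 = upright; 3.14 = flat on the +x side, green face up (stops at 0 and 3.14). Starts at 0 to 0.2. 70 g; the plate is springy and gives 0.6 mm per N 65 mm from the axis; the hinge is slightly stiff (about 0.05 N m), so the paddle stays at whatever angle it is left
- lip_carafe (a point): outer end of the paddle's lip. The paddle is a plate 70 mm wide (y), 5 mm thick, mid-plane through the pivot axis, flat out to 75 mm from it; then a lip 25 mm long is bent 45 deg to the red side, so at joint 0 it rises outwards and a finger can push in under it. At joint 0 this point is 92.5 mm to -x of the pivot and 17.5 mm above it
- flag_brewer (a joint): the same marker on the brew unit's tray: 0 = red showing, 3.14 = green; starts at 0 to 0.2; to be left alone
- pivot_brewer (a point): middle of the pivot axis of the marker on the brew unit's tray (tray and marker as for pivot_carafe); to be left alone
- carafe: milk carafe, whitish square body with a black lid, 80 x 80 x 135 mm, origin at the centre of its underside; stands loose in its tray about 175 mm to +x of pivot_carafe; not to be moved
- brew_unit: brew unit of a coffee machine, black frame with brass cylinder and white top, 70 x 90 x 99 mm, origin at the centre of its underside; stands loose in the other tray about 175 mm to +x of pivot_brewer; not to be moved
- phone: grey cordless phone lying on the bench, 140 x 46 x 23 mm, origin at the centre of its underside; not to be moved
- pliers: red-handled long-nose pliers lying on the bench, 207 x 66 x 14 mm, jaws to their +x; origin underneath, near the middle; not to be moved

How it is judged:
By the outcome, as a careful person would: the job done as asked, in the order asked, and still so for the second after the job is handed in, with the robot touching nothing.
It also fails if it takes over 42 s, if anything falls off the work surface, if the arm or the gripper's body presses on something with over 40 N, if the wrist force passes 120 N, or if a joint passes its speed limit or range.

## Working session

There is one attempt and no reset: what is moved stays moved. The work goes in short steps, Python scripts to look and compute and a tool call to move; the robot and the scene stay as the last step left them, time stands still between calls to the robot, and variables do not carry over. Pictures are saved under pics/ and viewed, at most 12 in all, crops included, and the job is handed in when it is done.

Besides the shell and the picture viewer there is one more tool, called after "Call:" in YAML: its name, and indented under it one key for each argument. move_arm: Moves the arm, as the interface text tells. Its arguments: {"type":"object","properties":{"offset":{"type":"array","items":{"type":"array","items":{"type":"number"}}},"roll":{"type":"array","items":{"type":"number"}},"gripper":{"type":"array","items":{"type":"number"}}},"required":["offset","roll","gripper"]}

```bash
mkdir -p pics
cat > h.py <<'E'
import numpy as np,cv2
from scipy.spatial.transform import Rotation as R
from bench import robot,vision
def cam(s): return R.from_rotvec(s["orientation"]) if np.size(s["orientation"])==3 else (R.from_matrix(s["orientation"]) if np.size(s["orientation"])==9 else R.from_quat(s["orientation"]))
def ray(s,u,v,fish=False):
    a=np.array([(u-s["cx"])/s["fx"],(v-s["cy"])/s["fy"],1.0])
    if fish:
        r=np.hypot(a[0],a[1]); a=np.array([np.sin(r)*a[0]/r,np.sin(r)*a[1]/r,np.cos(r)])
    return cam(s).apply(a)
def onz(s,u,v,z,fish=False):
    d=ray(s,u,v,fish);p=np.array(s["position"]);return p+d*(z-p[2])/d[2]
def proj(s,P):
    a=cam(s).inv().apply(np.array(P)-np.array(s["position"]));return a[...,0]/a[...,2]*s["fx"]+s["cx"],a[...,1]/a[...,2]*s["fy"]+s["cy"]
E
python3 - <<'E'
from h import *
o=robot.get_obs();print(o["t"],o["position"],o["eef_rot"])
for n in("scene","side","wrist"):
    s=vision.snapshot(n);cv2.imwrite(f"pics/{n}0.png",s["pixels"]);np.save(f"{n}0.npy",s,allow_pickle=True)
    print(n,s["position"],s["orientation"],s["fx"],s["cx"],s["cy"])
E
```

```text
0.0 [0.15911756 0.55182838 0.230387  ] [-0.439589   -3.11023468  0.00314206]
scene [1.51089707 0.04856478 1.23913645] [-1.8237539  -1.88397783  0.64983288] 504.66381316810066 279.09721943060157 210.89804089662368
side [ 0.55253481 -0.8502596   0.78853194] [-2.25826434  0.07069918 -0.00809561] 392.08839851419486 273.9996412082256 210.14654050694836
wrist [0.0784126  0.57545512 0.37307313] [2.28725485 1.72181552 0.28584615] 325.19226210127806 280.0601681484852 204.32706455940547
```

View pics/scene0.png

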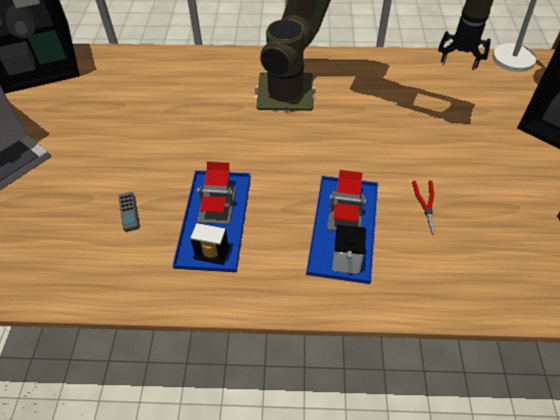

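View pics/side0.png

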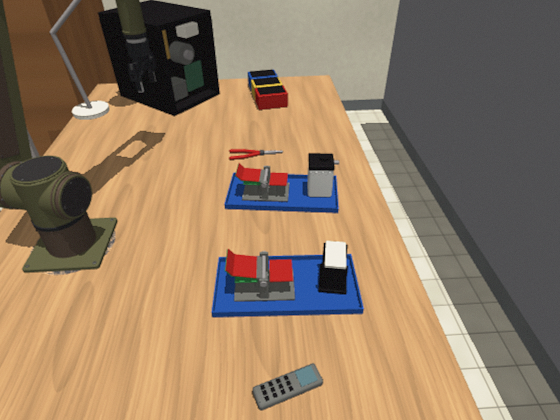

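The carafe's tray is the right one in the scene view, around (345,228), with the carafe at (348,250). In the side view it is the far one, around (282,190), with its red lip at (240,172).

```bash
cat > m.py <<'E'
from h import *
for n,sel in(("scene",lambda c:c[0]>290),("side",lambda c:c[1]<230)):
    s=np.load(n+"0.npy",allow_pickle=True).item();im=s["pixels"];h=cv2.cvtColor(im,cv2.COLOR_BGR2HSV)
    b=cv2.inRange(h,(112,150,60),(125,255,255))
    k,l,st,c=cv2.connectedComponentsWithStats(b)
    pts=[]
    for i in range(1,k):
        if st[i,4]>150 and sel(c[i]) and 150<c[i][1]<330: pts.append(np.argwhere(l==i)[:,::-1]);print(n,st[i])
    p=np.vstack(pts); hull=cv2.convexHull(p.astype(np.int32))[:,0]
    for z in(0.02,):
        w=np.array([onz(s,u,v,z)[:2] for u,v in hull],np.float32)
        (cx,cy),sz,a=cv2.minAreaRect(w);print(z,cx,cy,sz,a);print(cv2.boxPoints(((cx,cy),sz,a)).round(4).tolist())
    r=cv2.inRange(h,(0,150,80),(6,255,255))|cv2.inRange(h,(175,150,80),(180,255,255))
    k,l,st,c=cv2.connectedComponentsWithStats(r)
    for i in range(1,k):
        if st[i,4]>60 and sel(c[i]) and 160<c[i][1]<230: print("red",st[i],cv2.boxPoints(cv2.minAreaRect(np.argwhere(l==i)[:,::-1].astype(np.float32))).round(1).tolist())
    x,y,w_,h_=cv2.boundingRect(hull);cr=im[y-25:y+h_+10,x-20:x+w_+20]
    cv2.imwrite(f"pics/{n}c.png",cv2.resize(cr,None,fx=4,fy=4,interpolation=cv2.INTER_CUBIC));print("crop",x-20,y-25)
E
python3 m.py
```

```text
Traceback (most recent call last):
  File "m.py", line 9, in <module>
    p=np.vstack(pts); hull=cv2.convexHull(p.astype(np.int32))[:,0]
ValueError: need at least one array to concatenate
```

```bash
sed -i 's/(112,150,60),(125,255,255)/(100,150,50),(130,255,255)/' m.py; python3 m.py
```

```text
scene [ 307  176   70  107 3144]
0.02 0.6285814642906189 0.19400814175605774 (0.177327498793602, 0.36644089221954346) 82.26719665527344
[[0.4350999891757965, 0.13079999387264252], [0.7982000112533569, 0.08150000125169754], [0.8220999836921692, 0.2572000026702881], [0.45899999141693115, 0.30649998784065247]]
red [337 170  25  25 511] [[336.79998779296875, 192.1999969482422], [339.20001220703125, 169.8000030517578], [362.3999938964844, 172.39999389648438], [359.8999938964844, 194.8000030517578]]
red [412 181  22  28 230] [[412.0, 181.0], [433.0, 181.0], [433.0, 208.0], [412.0, 208.0]]
red [334 203  25  19 396] [[332.5, 218.3000030517578], [334.5, 202.3000030517578], [359.0, 205.39999389648438], [357.0, 221.39999389648438]]
crop 287 151
side [ 225  173  113   39 2042]
0.02 0.6201351284980774 0.1790628433227539 (0.19428472220897675, 0.3547838032245636) 82.41691589355469
[[0.43149998784065247, 0.10620000213384628], [0.7832000255584717, 0.05939999967813492], [0.8087999820709229, 0.25189998745918274], [0.4571000039577484, 0.298799991607666]]
red [236 164  25  18 292] [[234.89999389648438, 177.5], [238.39999389648438, 163.60000610351562], [260.8999938964844, 169.1999969482422], [257.5, 183.10000610351562]]
red [269 173  19  13 219] [[269.0, 173.0], [287.0, 173.0], [287.0, 185.0], [269.0, 185.0]]
crop 205 148
```

```bash
python3 -c "
import cv2,numpy as np
a=cv2.imread('pics/scenec.png');b=cv2.imread('pics/sidec.png');print(a.shape,b.shape)
a=a[:330,:440];b=b[:330];c=np.zeros((330+b.shape[0] if 0 else 600,800,3),np.uint8)
c[:a.shape[0]if a.shape[0]<300 else 300,:a.shape[1]]=a[:300];b=b[:300];c[300:300+b.shape[0],:b.shape[1]]=b[:,:800];cv2.imwrite('pics/comb.png',c)"
```

```text
(568, 440, 3) (296, 612, 3)
```

View pics/comb.png

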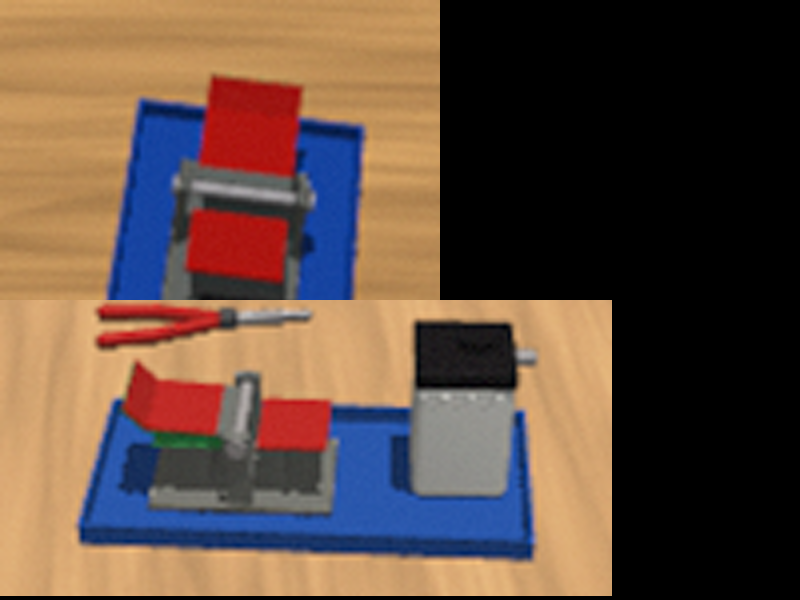

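Run:
```python
from h import *
a=np.load("scene0.npy",allow_pickle=True).item();b=np.load("side0.npy",allow_pickle=True).item()
def tri(p,q):
    d1,d2=ray(a,*p),ray(b,*q);P,Q=np.array(a["position"]),np.array(b["position"])
    t=np.linalg.lstsq(np.c_[d1,-d2],Q-P,rcond=None)[0];A,B=P+d1*t[0],Q+d2*t[1];return ((A+B)/2).round(4),np.linalg.norm(A-B).round(4)
print(tri((340,170.2),(235.5,177.5)),tri((362.2,173),(239.2,163.7)))
print("rod",onz(a,347.9,198.7,.07),onz(a,330.7,196.7,.07),onz(a,365,200.7,.07))
# tray rim corners, outer: scene (140,100),(363,127)
print(onz(a,287+35,151+25,.02),onz(a,287+363/4,151+127/4,.02))
# side: far-left corner, near-left rim
print(onz(b,205+114/4,148+101/4,.02),onz(b,205+82/4,148+229/4,.02),onz(b,205+533/4,148+245/4,.02))
```

```text
(array([0.4708, 0.1816, 0.0835]), np.float64(0.0067)) (array([0.4835, 0.2486, 0.0897]), np.float64(0.0025))
rod [0.5673699  0.20390665 0.07      ] [0.56109766 0.15320314 0.07      ] [0.57360495 0.25395087 0.07      ]
[0.43577753 0.13200436 0.02      ] [0.45963125 0.30781654 0.02      ]
[0.4586041  0.29630509 0.02      ] [0.43806372 0.11873559 0.02      ] [0.786392   0.07221681 0.02      ]
```

Call:
move_arm:
  offset:
    - [0.035,-0.042,0]
    - [0.035,-0.042,0]
    - [0.035,-0.042,0]
    - [0.035,-0.042,0]
    - [0.035,-0.042,0]
  roll: [0,0,0,4.2,4.2]
  gripper: [0,0,0,0,0]

```text
t: 0.78
position: [0.3351, 0.341, 0.2312]
eef_rot: [0.206, 3.135, -0.0]
wrist_force: [1.4, 0.5, 0.5]
finger_gap: -0.0
finger_force: 0.0
```

Call:
move_arm:
  offset:
    - [0.035,-0.042,0]
    - [0.035,-0.042,0]
    - [0.025,-0.036,0]
    - [0,0,-0.04]
    - [0,0,0]
  roll: [0,0,0,0,0]
  gripper: [0,0,0,0,0]

```text
t: 1.4
position: [0.427, 0.2208, 0.1889]
eef_rot: [-0.213, -3.128, 0.005]
wrist_force: [-0.3, -0.4, 1.0]
finger_gap: 0.0002
finger_force: 0.0
```

Run:
```python
from h import *
o=robot.get_obs();print(o["t"],o["position"],R.from_rotvec(o["eef_rot"]).as_matrix().round(3),o["wrist_force"],o["finger_gap"])
s=vision.snapshot("wrist");np.save("wrist1.npy",s,allow_pickle=True)
t=vision.snapshot("side");np.save("side1.npy",t,allow_pickle=True)
print(s["position"])
c=cv2.resize(t["pixels"][100:220,180:360],None,fx=3,fy=3,interpolation=cv2.INTER_CUBIC)
im=np.zeros((600,800,3),np.uint8);im[:420//1,:560]=s["pixels"];cv2.imwrite("pics/w1.png",s["pixels"]);cv2.imwrite("pics/s1.png",c)
```

```text
1.4 [0.42701298 0.22082245 0.18885509] [[-0.991  0.135 -0.007]
 [ 0.135  0.991 -0.003]
 [ 0.006 -0.004 -1.   ]] [-0.3161222  -0.42929489  0.96094302] 0.00022138400157941754
[0.34466291 0.23263509 0.33199362]
```

View pics/w1.png

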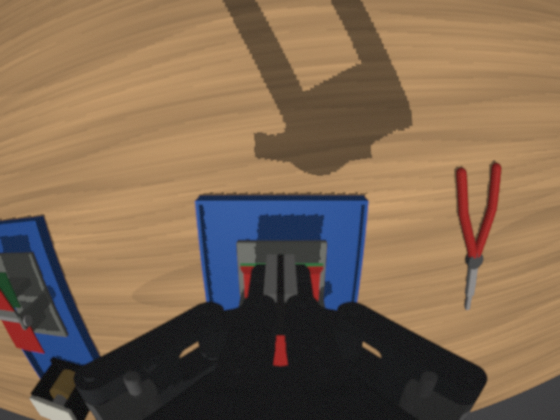

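View pics/s1.png

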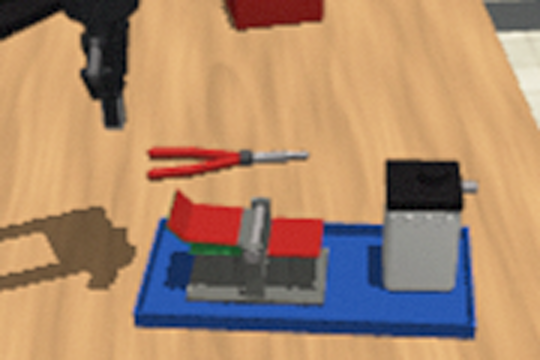

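The wrist view shows the hand centred on the tray: rim corners at (197,197) and (367,197), fingertips near (281,258), paddle behind them. The side view shows the tip hanging clear, on the -x side of the lip.

Run:
```python
from h import *
s=np.load("wrist1.npy",allow_pickle=True).item()
A,B=onz(s,197,197,.02,True),onz(s,367,197,.02,True);print(A,B,np.linalg.norm(A-B))
x=np.array([.991,-.135,0]);m=(A+B)/2;print("mid",m,"pivot",m+.125*x,"lipend",m+.0325*x,"tcp along x from pivot",(robot.get_obs()["position"]-m-.125*x)@x,"y",(robot.get_obs()["position"]-m)@np.array([.135,.991,0]))
```

```text
[0.4291996  0.13403897 0.02      ] [0.45262039 0.30724633 0.02      ] 0.17478365257318035
mid [0.44091    0.22064265 0.02      ] pivot [0.564785   0.20376765 0.02      ] lipend [0.4731175  0.21625515 0.02      ] tcp along x from pivot -0.1370972583888733 y 0.0002997612928406401
```

Call:
move_arm:
  offset:
    - [0,0,-0.05]
    - [0,0,-0.05]
    - [0,0,-0.04]
    - [0.02,-0.0027,0]
    - [0,0,0]
  roll: [0,0,0,0,0]
  gripper: [0,0,0,0,0]

```text
t: 2.12
position: [0.4542, 0.2214, 0.0534]
eef_rot: [0.21, 3.128, 0.004]
wrist_force: [0.1, -0.8, 0.8]
finger_gap: -0.0
finger_force: 0.0
```

Call:
move_arm:
  offset:
    - [0.004,-0.0005,0]
    - [0.003,-0.0004,0]
    - [0,0,0]
  roll: [0,0,0]
  gripper: [0,0,0]

```text
t: 2.5
position: [0.457, 0.219, 0.0522]
eef_rot: [0.211, 3.133, 0.001]
wrist_force: [0.1, 0.4, 0.3]
finger_gap: 0.0002
finger_force: 0.0
```

Call:
move_arm:
  offset:
    - [0.002,-0.0003,0]
    - [0,0,0]
  roll: [0,0]
  gripper: [0,0]

```text
t: 2.75
position: [0.4584, 0.2185, 0.0514]
eef_rot: [0.211, 3.134, 0.0]
wrist_force: [0.6, 0.1, 0.5]
finger_gap: 0.0
finger_force: 0.0
```

Call:
move_arm:
  offset:
    - [0.002,-0.0003,0]
    - [0,0,0]
  roll: [0,0]
  gripper: [0,0]

```text
t: 3.0
position: [0.4606, 0.2183, 0.0513]
eef_rot: [0.211, 3.134, 0.0]
wrist_force: [0.3, -0.2, -0.2]
finger_gap: 0.0002
finger_force: 0.0
```

Call:
move_arm:
  offset:
    - [0.002,-0.0003,0]
    - [0,0,0]
  roll: [0,0]
  gripper: [0,0]

```text
t: 3.25
position: [0.4626, 0.218, 0.0513]
eef_rot: [0.211, 3.134, 0.0]
wrist_force: [0.5, -0.5, -0.9]
finger_gap: -0.0002
finger_force: 0.0
```

Run:
```python
from h import *
t=vision.snapshot("side");cv2.imwrite("pics/s2.png",cv2.resize(t["pixels"][110:220,200:340],None,fx=5,fy=5,interpolation=cv2.INTER_CUBIC))
o=robot.get_obs();print(o["position"],o["wrist_force"])
```

```text
[0.46245382 0.21796804 0.0512828 ] [ 0.15266014 -0.24773551 -0.83995363]
```

View pics/s2.png

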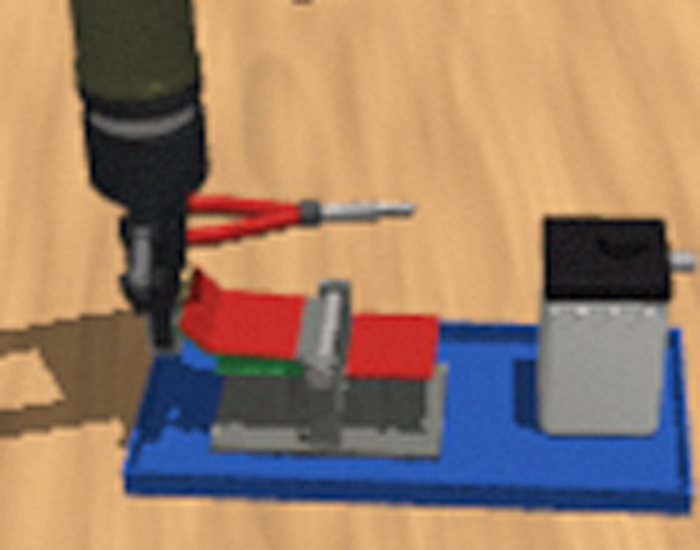

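The finger now stands right beside the lip end (crop around (170,330), lip edge at (185,325)); a few millimetres remain at most.

Call:
move_arm:
  offset:
    - [0.002,-0.0003,0]
    - [0,0,0]
  roll: [0,0]
  gripper: [0,0]

```text
t: 3.55
position: [0.4645, 0.2177, 0.0513]
eef_rot: [-0.211, -3.134, 0.0]
wrist_force: [0.1, -0.7, 0.2]
finger_gap: -0.0001
finger_force: 0.0
```

Call:
move_arm:
  offset:
    - [0.002,-0.0003,0]
    - [0,0,0]
  roll: [0,0]
  gripper: [0,0]

```text
t: 3.8
position: [0.4645, 0.2172, 0.0509]
eef_rot: [-0.211, -3.131, 0.001]
wrist_force: [-5.1, 1.5, 1.0]
finger_gap: 0.0
finger_force: 0.0
```

Call:
move_arm:
  offset:
    - [0.0006,0,0.004]
    - [0.0008,-0.0001,0.004]
    - [0,0,0]
  roll: [0,0,0]
  gripper: [0,0,0]

```text
t: 4.18
position: [0.4671, 0.2171, 0.0597]
eef_rot: [-0.211, -3.134, 0.0]
wrist_force: [-5.1, -0.2, 0.5]
finger_gap: 0.0001
finger_force: 0.0
```

Call:
move_arm:
  offset:
    - [0.0014,-0.0002,0.006]
    - [0.0022,-0.0003,0.006]
    - [0,0,0]
  roll: [0,0,0]
  gripper: [0,0,0]

```text
t: 4.55
position: [0.4723, 0.2168, 0.0722]
eef_rot: [0.211, 3.133, 0.001]
wrist_force: [-2.8, -0.4, 1.5]
finger_gap: -0.0002
finger_force: 0.0
```

Run:
```python
from h import *
t=vision.snapshot("side");cv2.imwrite("pics/s3.png",cv2.resize(t["pixels"][110:220,200:340],None,fx=5,fy=5,interpolation=cv2.INTER_CUBIC))
o=robot.get_obs();print(o["position"],o["wrist_force"])
```

```text
[0.47210163 0.21680098 0.07191209] [-3.00035782 -0.9033678   2.38800657]
```

View pics/s3.png

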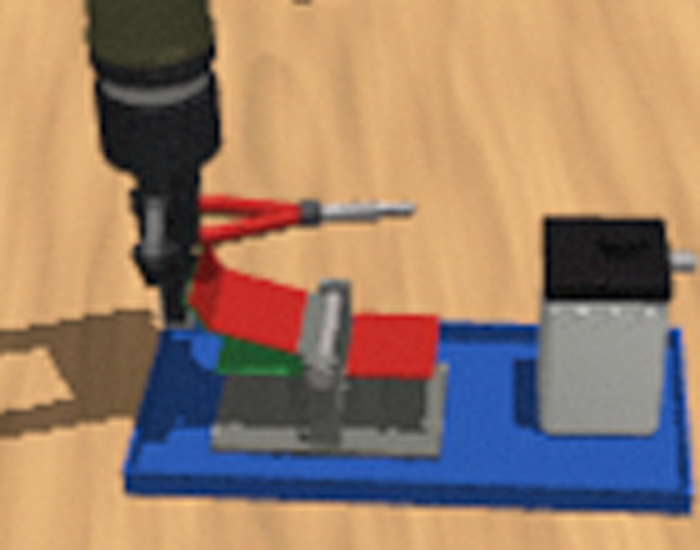

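Call:
move_arm:
  offset:
    - [0.005,-0.0007,0.01]
    - [0.0066,-0.0009,0.01]
    - [0,0,0]
  roll: [0,0,0]
  gripper: [0,0,0]

```text
t: 4.97
position: [0.4856, 0.2157, 0.0928]
eef_rot: [0.211, 3.13, 0.003]
wrist_force: [-0.3, 0.4, -0.0]
finger_gap: 0.0001
finger_force: 0.0
```

Call:
move_arm:
  offset:
    - [0.0087,-0.0012,0.01]
    - [0.012,-0.0016,0.01]
    - [0,0,0]
  roll: [0,0,0]
  gripper: [0,0,0]

```text
t: 5.35
position: [0.5059, 0.2125, 0.1126]
eef_rot: [0.211, 3.131, 0.002]
wrist_force: [0.2, 0.3, 0.5]
finger_gap: -0.0002
finger_force: 0.0
```

Run:
```python
from h import *
t=vision.snapshot("side");cv2.imwrite("pics/s4.png",cv2.resize(t["pixels"][110:220,200:340],None,fx=5,fy=5,interpolation=cv2.INTER_CUBIC))
o=robot.get_obs();print(o["position"],o["wrist_force"])
```

```text
[0.50525157 0.21247471 0.11194984] [-0.10723442 -0.62110933 -0.18615968]
```

View pics/s4.png

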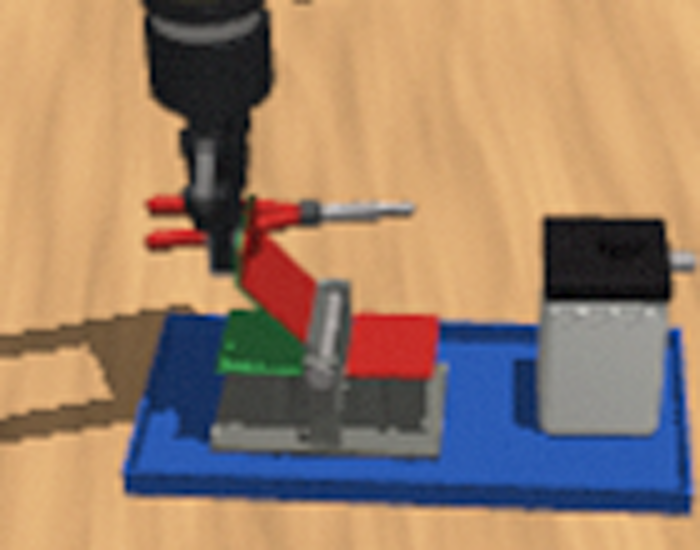

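Call:
move_arm:
  offset:
    - [0.012,-0.0016,0.003]
    - [0.012,-0.0016,0.003]
    - [0.012,-0.0016,0.003]
    - [0.012,-0.0016,0]
    - [0,0,0]
  roll: [0,0,0,0,0]
  gripper: [0,0,0,0,0]

```text
t: 6.02
position: [0.5535, 0.2058, 0.1202]
eef_rot: [0.212, 3.133, 0.0]
wrist_force: [0.7, -0.3, -1.3]
finger_gap: -0.0
finger_force: 0.0
```

Call:
move_arm:
  offset:
    - [0.01,-0.0014,0]
    - [0.01,-0.0014,0]
    - [0.01,-0.0014,-0.004]
    - [0,0,0]
  roll: [0,0,0,0]
  gripper: [0,0,0,0]

```text
t: 6.52
position: [0.5828, 0.2016, 0.1159]
eef_rot: [0.211, 3.134, 0.0]
wrist_force: [0.4, 0.6, -0.2]
finger_gap: 0.0003
finger_force: 0.0
```

Run:
```python
from h import *
t=vision.snapshot("side");cv2.imwrite("pics/s5.png",cv2.resize(t["pixels"][110:220,200:340],None,fx=5,fy=5,interpolation=cv2.INTER_CUBIC))
o=robot.get_obs();print(o["position"],o["wrist_force"])
```

```text
[0.58227244 0.20169137 0.11599809] [-0.68003362 -0.56045945  0.87932122]
```

View pics/s5.png

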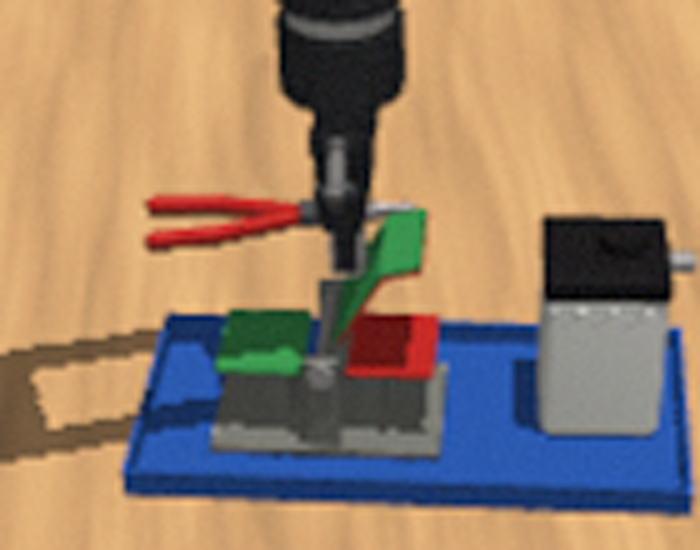

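Past upright: the paddle leans to +x at about 60° with the green face to the fingertip. Next I follow it down.

Call:
move_arm:
  offset:
    - [0.012,-0.0016,-0.003]
    - [0.01,-0.0014,-0.012]
    - [0.006,-0.0008,-0.014]
    - [0,0,0]
  roll: [0,0,0,0]
  gripper: [0,0,0,0]

```text
t: 7.08
position: [0.6091, 0.1975, 0.0852]
eef_rot: [-0.211, -3.131, 0.002]
wrist_force: [-0.6, -0.7, 0.2]
finger_gap: -0.0002
finger_force: 0.0
```

Call:
move_arm:
  offset:
    - [0.002,-0.0003,-0.006]
    - [0,0,-0.003]
    - [0,0,0]
  roll: [0,0,0]
  gripper: [0,0,0]

```text
t: 7.45
position: [0.6115, 0.1977, 0.0782]
eef_rot: [-0.21, -3.134, 0.0]
wrist_force: [0.5, 0.6, 0.6]
finger_gap: -0.0
finger_force: 0.0
```

Call:
move_arm:
  offset:
    - [0,0,-0.002]
    - [0,0,0]
  roll: [0,0]
  gripper: [0,0]

```text
t: 7.7
position: [0.6117, 0.1977, 0.0764]
eef_rot: [0.211, 3.134, 0.0]
wrist_force: [0.1, -0.1, 0.4]
finger_gap: 0.0002
finger_force: 0.2
```

Still slightly above flat (expected tip height about 72.5 mm); go on in small steps, watching the force.

Call:
move_arm:
  offset:
    - [0,0,-0.002]
    - [0,0,0]
  roll: [0,0]
  gripper: [0,0]

```text
t: 7.95
position: [0.6117, 0.1977, 0.0743]
eef_rot: [0.211, 3.134, 0.0]
wrist_force: [0.7, -0.1, -0.1]
finger_gap: 0.0002
finger_force: 0.2
```

Call:
move_arm:
  offset:
    - [0,0,-0.001]
    - [0,0,0]
  roll: [0,0]
  gripper: [0,0]

```text
t: 8.2
position: [0.6117, 0.1977, 0.0732]
eef_rot: [0.211, 3.134, 0.0]
wrist_force: [0.3, 1.2, 0.2]
finger_gap: -0.0001
finger_force: 0.2
```

Call:
move_arm:
  offset:
    - [0,0,-0.001]
    - [0,0,0]
  roll: [0,0]
  gripper: [0,0]

```text
t: 8.45
position: [0.6118, 0.1977, 0.0723]
eef_rot: [0.211, 3.134, 0.0]
wrist_force: [0.1, 0.8, 0.9]
finger_gap: -0.0
finger_force: 0.4
```

Call:
move_arm:
  offset:
    - [0,0,-0.001]
    - [0,0,0]
  roll: [0,0]
  gripper: [0,0]

```text
t: 8.7
position: [0.6118, 0.1977, 0.0716]
eef_rot: [0.211, 3.134, 0.0]
wrist_force: [-1.0, -0.3, 3.0]
finger_gap: -0.0002
finger_force: 1.7
```

Call:
move_arm:
  offset:
    - [0,0,-0.001]
    - [0,0,0]
  roll: [0,0]
  gripper: [0,0]

```text
t: 8.95
position: [0.6119, 0.1977, 0.0709]
eef_rot: [0.211, 3.134, 0.0]
wrist_force: [-0.6, -0.1, 5.5]
finger_gap: -0.0002
finger_force: 3.1
```

Run:
```python
from h import *
t=vision.snapshot("side");cv2.imwrite("pics/s6.png",cv2.resize(t["pixels"][110:220,200:340],None,fx=5,fy=5,interpolation=cv2.INTER_CUBIC))
o=robot.get_obs();print(o["position"],o["wrist_force"])
```

```text
[0.61185857 0.19770025 0.07095657] [-1.18362212 -0.37786964  4.66047237]
```

View pics/s6.png

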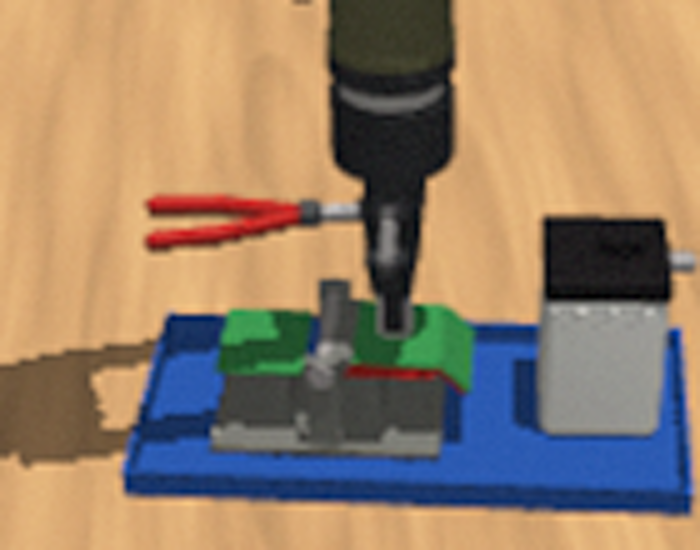

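The paddle lies flat with green up and the force rises linearly, so it is on its stop. Lift straight off.

Call:
move_arm:
  offset:
    - [0,0,0.01]
    - [0,0,0.04]
    - [0,0,0.06]
    - [-0.04,0.005,0.04]
    - [-0.05,0.006,0]
  roll: [0,0,0,0,0]
  gripper: [0,0,0,0,0]

```text
t: 9.62
position: [0.5241, 0.2096, 0.2244]
eef_rot: [0.212, 3.126, 0.005]
wrist_force: [0.3, 0.2, -0.4]
finger_gap: 0.0001
finger_force: 0.0
```

Call:
move_arm:
  offset:
    - [-0.05,0.01,0]
    - [-0.05,0.03,0]
    - [0,0,0]
    - [0,0,0]
  roll: [0,0,0,0]
  gripper: [0,0,0,0]

```text
t: 10.12
position: [0.4221, 0.2488, 0.2207]
eef_rot: [0.209, 3.133, 0.0]
wrist_force: [0.4, 0.3, -0.1]
finger_gap: -0.0003
finger_force: 0.0
```

Run:
```python
from h import *
t=vision.snapshot("side");cv2.imwrite("pics/s7.png",cv2.resize(t["pixels"][130:330,190:390],None,fx=3,fy=3,interpolation=cv2.INTER_CUBIC))
o=robot.get_obs();print(o["t"],o["position"],o["wrist_force"])
```

```text
10.175 [0.42269233 0.24867028 0.22057648] [ 0.16183127 -0.52225753 -0.57643058]
```

View pics/s7.png

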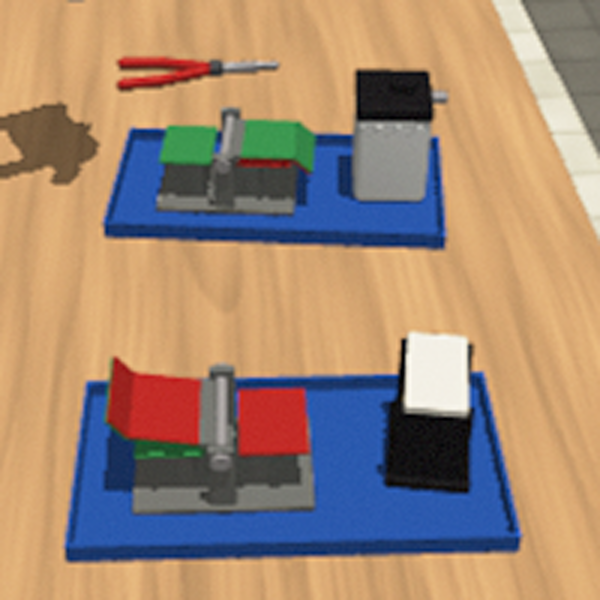

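The carafe's marker lies flat showing green, the brewer's still shows red, and the hand is clear.

```bash
python3 -c "
from bench import robot
print(robot.close_job())"
```

```text
the job is handed in; nothing more can be done
None
```

The carafe tray's marker is flipped over and lies flat showing green; the brew unit's marker is still on red, nothing else was moved, the hand is clear, and the job is handed in (verdict not shown).

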